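# Change the workpiece in the drawer-pull drilling jig

### The job

The drawer pull in the wooden drilling jig is drilled. Lift both guide plates off the jig and set them aside upright on the black rubber mat, take the drilled pull out from under them and lay it flat in the shallow blue tray, and only then lay the undrilled blank flat in the empty jig. Finally put each guide plate back squarely on the end of the jig it came from (the two are not interchangeable), seated flat between its wooden lips.

Things in the scene. Friction and masses are not known exactly. Their poses are not given: they have to be found in the camera images.
- jig_nest (a point): Wooden drilling jig, fixed, 188 x 112 x 46 mm. This point: its middle, 23 mm above the bench, where the centre of a seated pull lies (nest floor 12 mm up). x along the pull, z up. Nest 160 mm long between end stops; side cheeks 44 mm apart, tops 36 mm up, only from 30 to 80 mm off the middle; between them the floor is a spine 28 mm wide, so fingers can take the pull's sides.
- seat_1 (a point): Plate seat at one end of the jig. This point: middle of the seat, 51 mm from the jig's middle along its +x, 36 mm above the bench, at the cheek tops on which the guide plate rests. Axes as the jig's. Two wooden lips 76 mm apart across (y) and the end stop, each 10 mm higher than the seat, leave a plate 5 mm of play on three sides; open towards the jig's middle.
- seat_2 (a point): The same seat at the jig's other end, 51 mm from the middle along its -x, 36 mm above the bench. Axes as the jig's.
- plate_red_centre (a point): Loose aluminium guide plate with RED handle, at the start on one jig end (either), about 0.14 kg. 48 (x) x 66 (y) x 8 mm, two brass bushes. Along its y a bow handle: bar 12 mm thick (x), 62 long (y), 14 high, its middle 36 mm above the underside (total height 43). This point: on its axis 21 mm above the underside, 15 mm below the bar's middle. z up; at the start square to the jig.
- plate_black_centre (a point): The other guide plate, the same in size, weight and axes, but with a BLACK handle; at the start on the jig's other end. This point: on its axis, 21 mm above the underside, 15 mm below the middle of the handle bar.
- drilled_centre (a point): The drilled drawer pull: loose bar of brown wood, 150 (x) x 36 (y) x 22 mm (z), about 0.09 kg, with four 8 mm holes; at the start in the jig's nest under the two guide plates, its middle 50 mm showing between them. This point: its centre; x along its length, z up.
- blank_centre (a point): The blank: the same bar of brown wood, 150 (x) x 36 (y) x 22 mm (z), about 0.09 kg, without holes, loose on the bench left of the jig. This point: its centre; x along its length, z up. It may go into the jig either way round.
- mat_top (a point): Black rubber mat, fixed to the bench, 160 (x) x 104 (y) mm, 3 mm thick: the side area for the two guide plates. This point: middle of its top, 3 mm above the bench. x along its length.
- tray_floor (a point): Shallow blue plastic tray for drilled pulls, fixed to the bench: inside 176 (x) x 82 (y) mm, floor 5 mm above the bench, rim 12 mm above the bench. This point: middle of its floor. x along its length.

How it is judged:
By the outcome, as a careful person would: the job done as asked, in the order asked, and still so for the second after the job is handed in, with the robot touching nothing.
It also fails if it takes over 125 s, if anything falls off the work surface, if the arm or the gripper's body presses on something with over 40 N, if the wrist force passes 120 N, or if a joint passes its speed limit or range.

### The arm

A 6-joint arm with a two-finger parallel gripper is mounted at the origin on a cart in front of the work surface, level with it; the furniture and walls round the work are solid. World frame = base frame: x ahead of the robot, y to its left, z up, the work surface at z = 0. Lengths are in mm, angles in degrees, forces in N, time in s.
With the tool pointing down it reaches from about 300 to 850 mm from the base axis. Payload 4.2 kg.
Tool frame: the origin (TCP) lies at the very end of the fingers, on their centre line; the grasp point (between the pads) lies 19 mm behind it; z points along the fingers, y is the line along which they close (so a half turn about z gives the same grasp; the last joint's range is limited). The gripper opens to 91 mm and grips with 3 to 60 N. Pads are 32 mm wide; open, the fingers measure 118 mm over their backs; the gripper's body (76 mm by 178 mm) begins 60 mm behind the grasp point.
Start: joints at [71.963, 18.312, 89.639, -0, 72.044, -1.146], TCP at [167.068, 550.211, 213.976] pointing down, gripper open.
Joint ranges: [-177.97, 177.97], [-48.28, 115.42], [12.27, 149.76], [-77.06, 257.06], [2.81, 150.46], [-146.56, 146.56]. Speed limits (degrees/s): [147.25, 147.25, 180, 180, 180, 180].

### API

Orientations are given as [roll, pitch, yaw] about the fixed x, y, z axes, in that order (R = Rz(yaw) Ry(pitch) Rx(roll)).
In Python, from workcell import env, eyes gives the robot as it stands.
- The arm moves only by the tool send_rows, never from a script. Its argument "targets" is text: rows parted by semicolons, each of 7 numbers parted by spaces: the shift along the tool's x, y, z in m, then the turn, a rotation vector about the tool's x, y, z in degrees, then the opening in per cent of the stroke, from 0 (shut) to 100 (fully open). A call has 1 to 12 rows; each row is the pose to reach, as a shift and turn from the pose commanded when the call began, along the tool's axes at that moment; what a row does not reach only later rows make up. A row lasts 1/12 s, in which the tool goes at most 41.7 mm and 7.16 degrees, less where a joint would pass 70% of its speed; a pose out of reach is approached as far as the arm can. A call with a gripper value outside its range is refused whole. The fingers move at their own pace and stop on an object; "grip_force" is the grip in N (left out, the last holds). Time passes only in rows, so rows that repeat a pose let the fingers close. It gives the time, the measured TCP pose, the force, the opening and the grip force at its end, in the units of the state.
- env.state(): the state, without advancing time (a new reading comes with each control period).
- eyes.grab_frame(name): name is "scene" or "top" or "wrist"; returns a dict with "image" (480x640x3 uint8, blue, green, red), "fovy" (degrees; the focal length in pixels is half the picture's height over the tangent of half this angle, whatever the lens; pixels are square), "cx", "cy" (the principal point, pixels), "eye" and "attitude" of the camera in the world. Camera axes: x right, y up, looking along -z (the intrinsics and any distortion apply to the point x, -y, -z); pixel columns grow to the right and rows downward; lengths in mm; the calibration is good to about 2 mm. A picture is of the moment at which its call begins. There is no depth.
- env.job_done(): hands the job in; it is judged then, once.
The state is a dict: "time_s": time; "qpos": joint angles; "qvel": joint speeds; "effort": joint torques, N m; "ee_pos": TCP position; "ee_rot": TCP orientation; "force": force on the tool from outside, world axes, zero at the start; "torque": the same for the moment, N m; "gripper_width": finger opening in mm; "gripper_force": force on a finger pad.
Only numpy, scipy, OpenCV 4.12 (cv2) and the standard library are available. Lean on these libraries where they do the work, as an engineer would, in place of code of your own. Each camera call takes 0.05 s, during which the arm holds its last target. There are 200 camera calls.

## Working session

There is one attempt and no reset: what is moved stays moved. The work goes in short steps, Python scripts to look and compute and a tool call to move; the robot and the scene stay as the last step left them, time stands still between calls to the robot, and variables do not carry over. Pictures are saved under pics/ and viewed, at most 14 in all, crops included, and the job is handed in when it is done.

Besides the shell and the picture viewer there is one more tool, called after ">>>" in YAML: its name, and indented under it one key for each argument. send_rows: Moves the arm, as the interface text tells. Its arguments: {"type":"object","properties":{"targets":{"type":"string"},"grip_force":{"type":"number"}},"required":["targets"]}

```bash
ls; mkdir -p pics; python3 - <<'E'
from workcell import env, eyes
import cv2
for n in ("scene","top","wrist"):
    f=eyes.grab_frame(n); cv2.imwrite(f"pics/{n}0.png",f["image"])
    print(n,{k:v for k,v in f.items() if k!="image"})
print(env.state())
E
```

```text
pics
scene {'fovy': 50.12810297502442, 'cx': 315.7487102799412, 'cy': 247.85000058772462, 'eye': array([  78.0644676 , -425.41744999,  689.22748126]), 'attitude': array([ 50.08110464,  -1.36145882, -37.61106695])}
top {'fovy': 42.12760641565307, 'cx': 312.9815965931443, 'cy': 244.82379030547014, 'eye': array([ 423.50269312,  174.71745696, 1098.6199082 ]), 'attitude': array([ 7.68936884e+00, -4.65915562e-03, -9.06354685e+01])}
wrist {'fovy': 70.77738798082524, 'cx': 318.67986779845717, 'cy': 234.5969730553413, 'eye': array([ 87.77650058, 574.56683248, 383.64953599]), 'attitude': array([-1.70970936e+01,  4.59213535e-02,  7.31566483e+01])}
{'time_s': 0.15, 'qpos': array([ 7.19633269e+01,  1.83423365e+01,  8.96878614e+01, -2.24893879e-04,
        7.20428285e+01, -1.14396690e+00]), 'qvel': array([-0.06234829, -0.00703693, -0.18971436,  0.10500675, -0.06124494,
       -0.08743371]), 'effort': array([ 1.14803752e-03, -4.12778556e+01, -2.32158923e+01,  7.29084830e-02,
        4.33900778e-02, -8.64905587e-05]), 'ee_pos': array([166.95579536, 549.85779573, 213.33920238]), 'ee_rot': array([-1.79926984e+02, -1.24414020e-03,  1.63107362e+02]), 'force': array([-0.02771943,  0.31685986, -0.23399472]), 'torque': array([-0.05494307, -0.01270885, -0.00218393]), 'gripper_force': 0.0, 'gripper_width': 91.49280682381776}
```

View pics/top0.png

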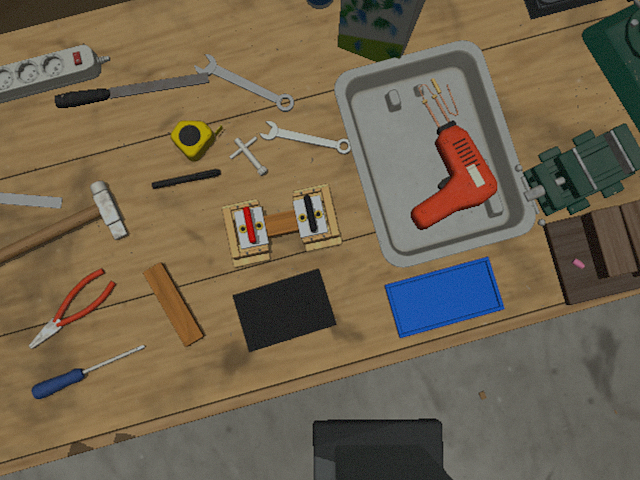

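View pics/scene0.png

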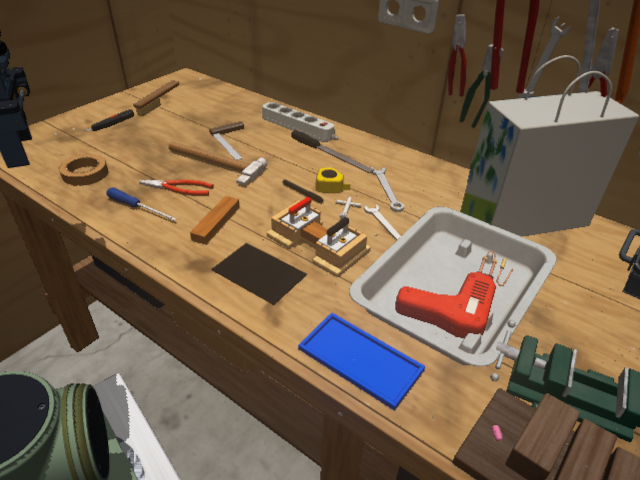

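The top view shows the jig at about (283,223), with the red plate on its left end at (250,225) and the black plate on its right end at (311,213). The mat is at (285,310), the tray at (445,297) and the blank at (173,304). The scene view agrees.

```bash
cat > h.py <<'E'
from workcell import env, eyes
import cv2, numpy as np
from scipy.spatial.transform import Rotation as Ro
def ray(f,u,v):
    F=240/np.tan(np.radians(f["fovy"]/2))
    d=np.array([(u-f["cx"])/F,-(v-f["cy"])/F,-1.])
    return f["eye"],Ro.from_euler("xyz",f["attitude"],degrees=True).as_matrix()@d
def onz(f,u,v,z):
    e,d=ray(f,u,v); return (e+d*(z-e[2])/d[2])[:2]
def proj(f,p):
    F=240/np.tan(np.radians(f["fovy"]/2))
    c=Ro.from_euler("xyz",f["attitude"],degrees=True).as_matrix().T@(np.array(p)-f["eye"])
    return f["cx"]-F*c[0]/c[2], f["cy"]+F*c[1]/c[2]
def rect(f,mask,box,z):
    """biggest blob of mask within box (u0,v0,u1,v1) -> rect on plane z: centre, long, short, yaw of long side"""
    m=np.zeros(mask.shape,np.uint8); u0,v0,u1,v1=box; m[v0:v1,u0:u1]=mask[v0:v1,u0:u1]*255
    m=cv2.morphologyEx(m,cv2.MORPH_OPEN,np.ones((2,2)))
    c=max(cv2.findContours(m,0,cv2.CHAIN_APPROX_NONE)[0],key=cv2.contourArea)
    P=np.array([onz(f,u,v,z) for u,v in c[:,0]],np.float32)
    (x,y),(w,h),a=cv2.minAreaRect(P)
    if w<h: w,h,a=h,w,a+90
    return np.round([x,y,w,h,(a+90)%180-90],1)
def masks(im):
    hsv=cv2.cvtColor(im,cv2.COLOR_BGR2HSV); H,S,V=[hsv[...,i].astype(int) for i in range(3)]
    return dict(blue=(H>105)&(H<130)&(S>150),dark=(V<60),red=((H<5)|(H>174))&(S>170)&(V>80),H=H,S=S,V=V,
      wood=(H<20)&(S>120))
E
python3 - <<'E'
from h import *
f=eyes.grab_frame("top"); m=masks(f["image"])
print("tray",rect(f,m["blue"],(370,240,520,350),12))
print("mat",rect(f,m["dark"],(225,262,345,360),3))
print("red",rect(f,m["red"],(235,195,265,255),79))
print("black",rect(f,m["dark"],(298,190,325,240),79))
for uv in [(173,304),(160,280),(140,310),(215,330),(230,240),(283,222)]: print(uv,[m[k][uv[1],uv[0]] for k in "HSV"])
w=cv2.resize(f["image"][170:360,130:350],None,fx=3.4,fy=3.1); cv2.imwrite("pics/c1.png",cv2.resize(f["image"][170:350,130:350],None,fx=3.3,fy=3.3,interpolation=cv2.INTER_CUBIC))
E
```

```text
tray [474.9 -55.5 189.1  94.5 -75.3]
mat [455.6 223.3 158.8 103.  -73.2]
red [594.9 277.2  60.1  10.1  11.2]
black [612.9 176.3  65.5  11.7  11.7]
(173, 304) [np.int64(15), np.int64(186), np.int64(129)]
(160, 280) [np.int64(14), np.int64(160), np.int64(129)]
(140, 310) [np.int64(18), np.int64(120), np.int64(140)]
(215, 330) [np.int64(17), np.int64(115), np.int64(137)]
(230, 240) [np.int64(20), np.int64(119), np.int64(172)]
(283, 222) [np.int64(16), np.int64(172), np.int64(145)]
```

View pics/c1.png

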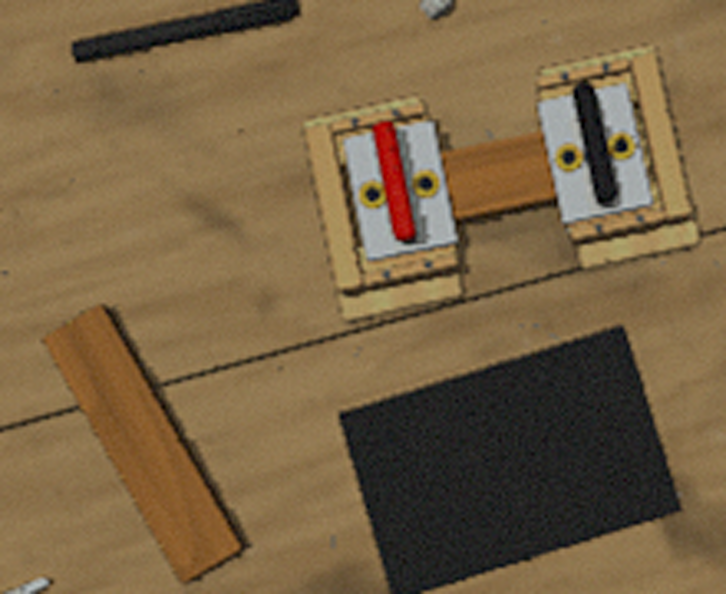

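The crop shows both handles running across the jig, and the sizes and the 102 mm handle spacing match those given. I'll go above the jig for a close wrist look.

```bash
cat >> h.py <<'E'
def go(*tg):
    """print shift (m) in tool axes and yaw turn about tool z for targets (x,y,z,yaw), from the present pose"""
    s=env.state(); y0=np.radians(s["ee_rot"][2]); R=np.array([[np.cos(y0),np.sin(y0),0],[np.sin(y0),-np.cos(y0),0],[0,0,-1]])
    for t in tg:
        d=R.T@(np.array(t[:3])-s["ee_pos"])/1000
        print("go",np.round(d,4),"rz",round(-((t[3]-s["ee_rot"][2]+180)%360-180),2))
E
python3 - <<'E'
from h import *
f=eyes.grab_frame("top"); m=masks(f["image"])
print("blank",rect(f,(m["S"]>150)&(m["H"]<18),(130,250,215,355),22))
go((604,227,220,-169.5))
E
```

```text
blank [467.6 413.2 149.5  37.5  30.6]
go [-0.512  -0.1821 -0.0064] rz -27.39
```

>>> send_rows:
  targets: "-0.512 -0.182 -0.006 0 0 -27.4 50;-0.512 -0.182 -0.006 0 0 -27.4 50;-0.512 -0.182 -0.006 0 0 -27.4 50;-0.512 -0.182 -0.006 0 0 -27.4 50;-0.512 -0.182 -0.006 0 0 -27.4 50;-0.512 -0.182 -0.006 0 0 -27.4 50;-0.512 -0.182 -0.006 0 0 -27.4 50;-0.512 -0.182 -0.006 0 0 -27.4 50;-0.512 -0.182 -0.006 0 0 -27.4 50;-0.512 -0.182 -0.006 0 0 -27.4 50;-0.512 -0.182 -0.006 0 0 -27.4 50;-0.512 -0.182 -0.006 0 0 -27.4 50"

```text
time_s: 1.25
ee_pos: [560.3, 259.1, 219.4]
ee_rot: [180.0, -0.0, -169.5]
force: [0.8, 0.8, 0.3]
gripper_width: 45.6
gripper_force: 0.0
```

```bash
python3 -c "
from h import *
go((604,227,220,-169.5))"
```

```text
go [-0.0371 -0.0395 -0.0006] rz -0.01
```

>>> send_rows:
  targets: "-0.037 -0.0395 0 0 0 0 50;-0.037 -0.0395 0 0 0 0 50;-0.037 -0.0395 0 0 0 0 50;-0.037 -0.0395 0 0 0 0 50;-0.037 -0.0395 0 0 0 0 50"

```text
time_s: 1.67
ee_pos: [601.4, 229.5, 219.2]
ee_rot: [180.0, -0.1, -169.4]
force: [-0.5, 0.7, -0.3]
gripper_width: 45.9
gripper_force: 0.0
```

```bash
python3 - <<'E'
from h import *
f=eyes.grab_frame("wrist"); cv2.imwrite("pics/w1.png",f["image"]); print(env.state()["ee_pos"],f["eye"],f["attitude"])
for p in [(595,277,79),(613,176,79)]: print(proj(f,p))
E
```

```text
[601.26088036 229.75052115 219.40389809] [520.20489643 214.35162652 389.71111313] [-1.70496200e+01 -6.51181959e-02  1.00600324e+02]
(np.float64(368.47742591256576), np.float64(224.3047040338519))
(np.float64(260.7862202081991), np.float64(223.4382114980422))
```

View pics/w1.png

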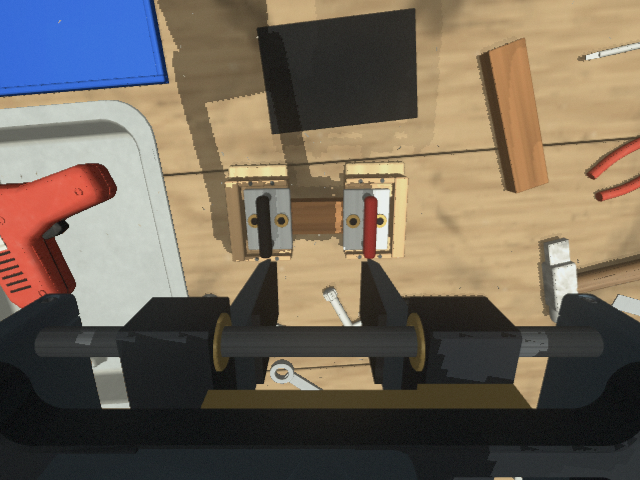

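The wrist view has the black handle at (264,226) and the red one at (370,225), within 2–3 px of the projection of my top-view estimate.

```bash
python3 - <<'E'
from h import *
f=eyes.grab_frame("wrist"); m=masks(f["image"]); s=env.state(); print(s["ee_pos"],s["ee_rot"])
print("red",rect(f,m["red"],(340,180,390,262),79))
print("black",rect(f,m["dark"],(250,190,276,256),79))
print("mat",rect(f,m["dark"],(252,0,425,140),3))
w=(m["S"]>120)&(m["H"]<22)
print("pull",rect(f,w,(294,185,342,240),34))
# jig outline corners seen: lip tops at z 46
for n,uv in dict(BL=(230,165),TL=(229,259),TR=(406,258),BR=(406,162)).items(): print(n,onz(f,*uv,46).round(1))
cv2.imwrite("pics/w1c.png",cv2.resize(f["image"][150:270,215:425],None,fx=3.8,fy=3.8,interpolation=cv2.INTER_CUBIC))
E
```

```text
[601.29312976 229.86138762 219.55823749] [ 1.79974943e+02 -1.93425736e-02 -1.69383589e+02]
red [599.8 280.9  57.9   9.   11.8]
black [616.8 177.7  58.8  17.8  12.2]
mat [460.7 226.7 158.9 103.7 -73.1]
pull [609.1 231.5  51.7  35.8 -79.4]
BL [568.5 133.7]
TL [669.1 143.6]
TR [632.4 332.8]
BR [533.1 306.2]
```

View pics/w1c.png

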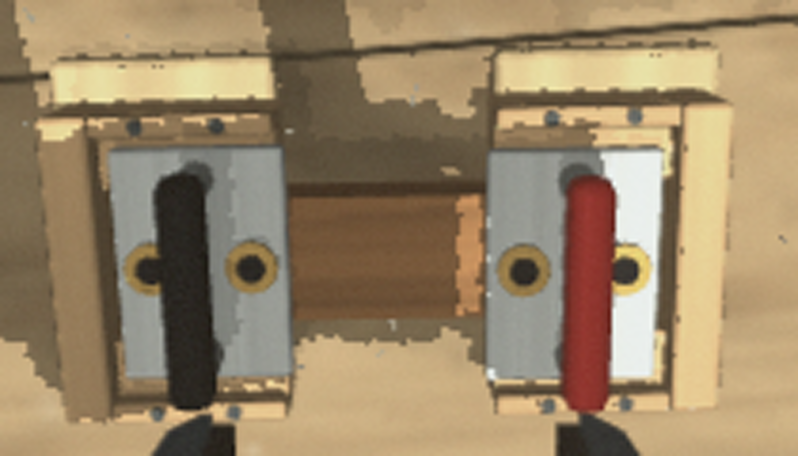

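```bash
python3 - <<'E'
from h import *
f=eyes.grab_frame("wrist"); s=env.state(); p=s["ee_pos"]; R=Ro.from_euler("xyz",s["ee_rot"],degrees=True).as_matrix()
w=s["gripper_width"]/2
for y in (-w,w):
  for x in (-16,0,16): print(y,x,np.round(proj(f,p+R@[x,y,0]),1))
g=eyes.grab_frame("scene"); m=masks(g["image"])
print("red",rect(g,m["red"],(285,190,315,225),79)); print("black",rect(g,m["dark"],(324,210,352,240),79)); print("mat",rect(g,m["dark"],(205,235,310,308),3))
print("tray",rect(g,m["blue"],(295,310,430,410),12))
cv2.imwrite("pics/w2c.png",cv2.resize(f["image"][220:320,220:420],None,fx=4,fy=4,interpolation=cv2.INTER_CUBIC))
E
```

```text
-22.823684320730276 -16 [277.9 312.7]
-22.823684320730276 0 [276.9 287.1]
-22.823684320730276 16 [275.9 260.1]
22.823684320730276 -16 [358.3 312.8]
22.823684320730276 0 [359.3 287.1]
22.823684320730276 16 [360.4 260.2]
red [595.3 270.1  58.2  10.1  13.2]
black [608.4 166.7  66.1  15.3  11.7]
mat [456.7 218.6 157.7 103.5 -73.6]
tray [473.4 -59.7 188.6  99.5 -75.5]
```

View pics/w2c.png

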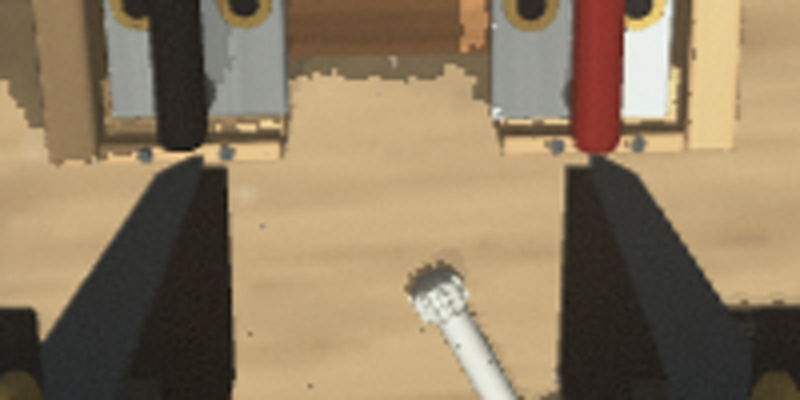

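The crop shows the fingertip corners at (277,261.5) and (362,261.5), about 1.3 px from where they project. So the wrist camera is good to about 1 mm near the TCP. I'll go above the red handle.

```bash
python3 -c "
from h import *
go((597,278.5,115,-169.4))"
```

```text
go [-0.0045  0.0487  0.1047] rz 0.02
```

>>> send_rows:
  targets: "-0.0045 0.0487 0.105 0 0 0 50;-0.0045 0.0487 0.105 0 0 0 50;-0.0045 0.0487 0.105 0 0 0 50;-0.0045 0.0487 0.105 0 0 0 50;-0.0045 0.0487 0.105 0 0 0 50;-0.0045 0.0487 0.105 0 0 0 50"

```text
time_s: 2.37
ee_pos: [599.1, 277.6, 116.4]
ee_rot: [180.0, 0.2, -169.5]
force: [-0.5, -0.6, 0.8]
gripper_width: 45.4
gripper_force: 0.0
```

```bash
python3 - <<'E'
from h import *
f=eyes.grab_frame("wrist"); m=masks(f["image"]); s=env.state(); print(s["ee_pos"],s["ee_rot"])
mm=m["red"].copy(); mm=mm.astype(np.uint8)*255; n,l,st,c=cv2.connectedComponentsWithStats(mm); i=[(st[k].tolist(),c[k].round()) for k in range(1,n) if st[k][4]>300]; print(i)
print("red",rect(f,m["red"],(250,150,390,300),79))
cv2.imwrite("pics/w3.png",f["image"])
E
```

```text
[599.56471793 277.50504236 117.18713135] [ 179.95854439    0.26559642 -169.48467776]
[([314, 215, 17, 87, 1295], array([322., 259.]))]
red [597.8 280.6  58.1  10.5  11.8]
```

View pics/w3.png

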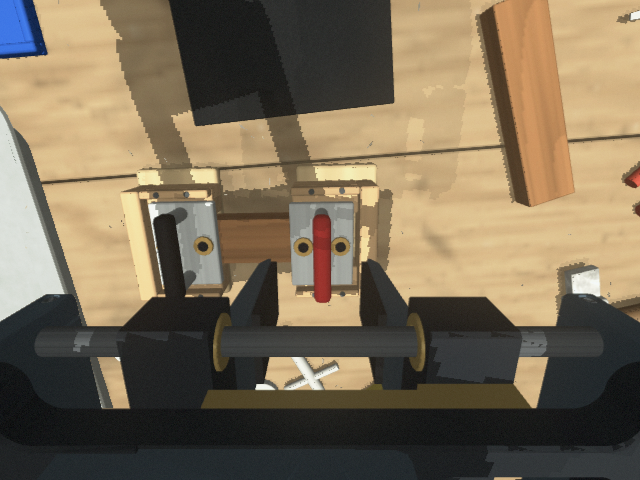

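The red handle is at (322,259) and centred within 2 mm between the fingers. Descending.

```bash
python3 -c "
from h import *
go((597.5,279.3,55,-169.4));print(env.state()['ee_pos'])"
```

```text
go [0.0017 0.0021 0.0622] rz -0.08
[599.56471793 277.50504236 117.18713135]
```

>>> send_rows:
  targets: "0.0017 0.002 0.02 0 0 0 50;0.0017 0.002 0.04 0 0 0 50;0.0017 0.002 0.062 0 0 0 50;0.0017 0.002 0.062 0 0 0 50;0.0017 0.002 0.062 0 0 0 50;0.0017 0.002 0.062 0 0 0 50;0.0017 0.002 0.062 0 0 0 50"

```text
time_s: 3.0
ee_pos: [597.7, 279.4, 54.9]
ee_rot: [179.9, 0.3, -169.5]
force: [0.0, -0.4, 0.1]
gripper_width: 45.7
gripper_force: 0.0
```

>>> send_rows:
  targets: "0 0 0 0 0 0 25;0 0 0 0 0 0 18;0 0 0 0 0 0 12;0 0 0 0 0 0 6;0 0 0 0 0 0 6;0 0 0 0 0 0 6;0 0 0 0 0 0 6;0 0 0 0 0 0 6"
  grip_force: 15

```text
time_s: 3.67
ee_pos: [596.1, 279.1, 52.4]
ee_rot: [180.0, 0.0, -169.5]
force: [-0.2, 0.9, 0.1]
gripper_width: 11.9
gripper_force: 15.0
```

```bash
python3 -c "
from h import *
for i in range(3): eyes.grab_frame('top'); print(env.state()['ee_pos'],env.state()['ee_rot'])
go((446.4,263.3,112,-163.2),(446.4,263.3,30,-163.2))"
```

```text
[596.05595063 279.07570674  52.37380647] [ 1.79992212e+02  1.22733924e-03 -1.69487267e+02]
[596.06017384 279.0598552   52.38082676] [ 1.79991484e+02  1.80090431e-03 -1.69489004e+02]
[596.0627433  279.06271778  52.3576883 ] [ 1.79990212e+02  2.14949167e-03 -1.69490657e+02]
go [ 0.15    0.0118 -0.0596] rz -6.29
go [0.15   0.0118 0.0224] rz -6.29
```

>>> send_rows:
  targets: "0 0 -0.02 0 0 0 6;0 0 -0.04 0 0 0 6;0 0 -0.06 0 0 0 6;0 0 -0.06 0 0 0 6;0.03 0.002 -0.06 0 0 -6.3 6;0.06 0.005 -0.06 0 0 -6.3 6;0.09 0.007 -0.06 0 0 -6.3 6;0.12 0.009 -0.06 0 0 -6.3 6;0.15 0.012 -0.06 0 0 -6.3 6;0.15 0.012 -0.06 0 0 -6.3 6;0.15 0.012 -0.06 0 0 -6.3 6;0.15 0.012 -0.06 0 0 -6.3 6"

```text
time_s: 4.82
ee_pos: [446.9, 263.6, 111.9]
ee_rot: [180.0, 0.0, -163.2]
force: [0.1, 1.1, -2.4]
gripper_width: 11.7
gripper_force: 15.0
```

>>> send_rows:
  targets: "0 0 0.03 0 0 0 6;0 0 0.06 0 0 0 6;0 0 0.075 0 0 0 6;0 0 0.083 0 0 0 6;0 0 0.083 0 0 0 6;0 0 0.083 0 0 0 6;0 0 0.083 0 0 0 6;0 0 0.083 0 0 0 6"

```text
time_s: 5.48
ee_pos: [447.5, 264.0, 30.5]
ee_rot: [180.0, 0.2, -163.2]
force: [1.0, -0.1, -2.2]
gripper_width: 11.8
gripper_force: 15.0
```

```bash
python3 -c "
from h import *
f=eyes.grab_frame('scene'); cv2.imwrite('pics/s1.png',cv2.resize(f['image'][150:330,180:420],None,fx=3,fy=3,interpolation=cv2.INTER_CUBIC))
print(env.state()['ee_pos'],env.state()['ee_rot'])
go((446.4,263.3,19.5,-163.2))"
```

```text
[447.35855387 263.92726533  30.47731728] [ 1.79964662e+02  1.51075423e-01 -1.63192512e+02]
go [ 0.0011 -0.0003  0.011 ] rz 0.01
```

View pics/s1.png

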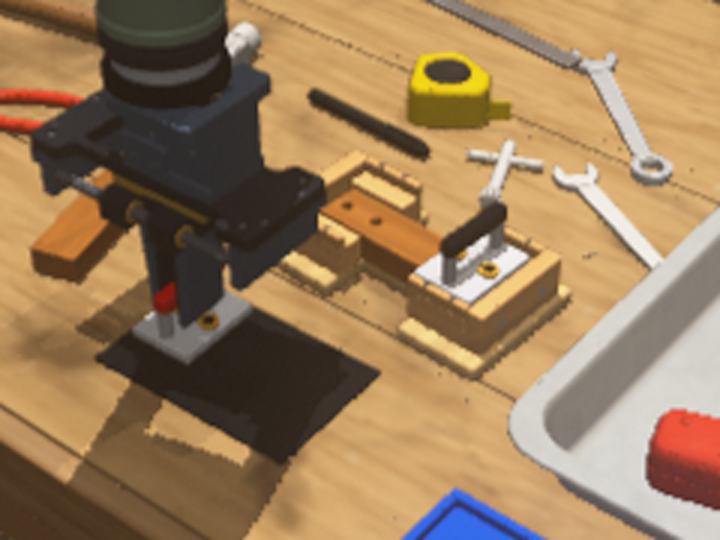

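The red plate hangs level over the left end of the mat, handle at about crop (163,297). Lowering it to contact.

>>> send_rows:
  targets: "0.001 0 0.004 0 0 0 6;0.001 0 0.008 0 0 0 6;0.001 0 0.009 0 0 0 6;0.001 0 0.010 0 0 0 6;0.001 0 0.010 0 0 0 6;0.001 0 0.010 0 0 0 6;0.001 0 0.010 0 0 0 6"

```text
time_s: 6.12
ee_pos: [445.2, 263.1, 19.4]
ee_rot: [180.0, -0.0, -163.2]
force: [-0.9, -1.1, 0.5]
gripper_width: 11.9
gripper_force: 15.0
```

>>> send_rows:
  targets: "0 0 0 0 0 0 15;0 0 0 0 0 0 30;0 0 0 0 0 0 40;0 0 0 0 0 0 40;0 0 0 0 0 0 40;0 0 -0.03 0 0 0 40;0 0 -0.06 0 0 0 40;0 0 -0.09 0 0 0 40;0 0 -0.1 0 0 0 40;0 0 -0.1 0 0 0 40;0 0 -0.1 0 0 0 40;0 0 -0.1 0 0 0 40"

```text
time_s: 7.12
ee_pos: [444.3, 262.5, 117.7]
ee_rot: [-180.0, -0.2, -163.2]
force: [0.2, -0.1, -0.3]
gripper_width: 36.6
gripper_force: 0.0
```

```bash
python3 -c "
from h import *
print(env.state()['ee_pos'])
go((614.5,178.2,115,-169.4))"
```

```text
[444.34268503 262.52736625 117.72196178]
go [-0.1385 -0.1299  0.0027] rz 6.21
```

>>> send_rows:
  targets: "-0.1385 -0.13 0.002 0 0 6.2 50;-0.1385 -0.13 0.002 0 0 6.2 50;-0.1385 -0.13 0.002 0 0 6.2 50;-0.1385 -0.13 0.002 0 0 6.2 50;-0.1385 -0.13 0.002 0 0 6.2 50;-0.1385 -0.13 0.002 0 0 6.2 50;-0.1385 -0.13 0.002 0 0 6.2 50;-0.1385 -0.13 0.002 0 0 6.2 50;-0.1385 -0.13 0.002 0 0 6.2 50"

```text
time_s: 7.87
ee_pos: [613.9, 179.3, 116.3]
ee_rot: [180.0, -0.2, -169.3]
force: [0.4, 0.3, -0.7]
gripper_width: 45.6
gripper_force: 0.0
```

```bash
python3 - <<'E'
from h import *
f=eyes.grab_frame("wrist"); m=masks(f["image"]); s=env.state(); print(s["ee_pos"],s["ee_rot"])
w=f["image"][170:310,220:420]; cv2.imwrite("pics/w4.png",cv2.resize(w,None,fx=3,fy=3))
print("black",rect(f,m["dark"],(300,205,345,306),79))
b=m["dark"][230:255,290:350]; print([ (np.flatnonzero(r).min()+290,np.flatnonzero(r).max()+290) for r in b[::6]])
go((614.5,178.2,54.5,-169.4))
E
```

```text
[614.10296319 179.4312907  116.80330517] [ 1.79991711e+02 -1.01201312e-01 -1.69317456e+02]
black [616.  178.9  61.1  11.6  11.3]
[(np.int64(307), np.int64(323)), (np.int64(307), np.int64(324)), (np.int64(307), np.int64(324)), (np.int64(295), np.int64(338)), (np.int64(294), np.int64(338))]
go [-0.0002 -0.0013  0.0623] rz 0.08
```

View pics/w4.png

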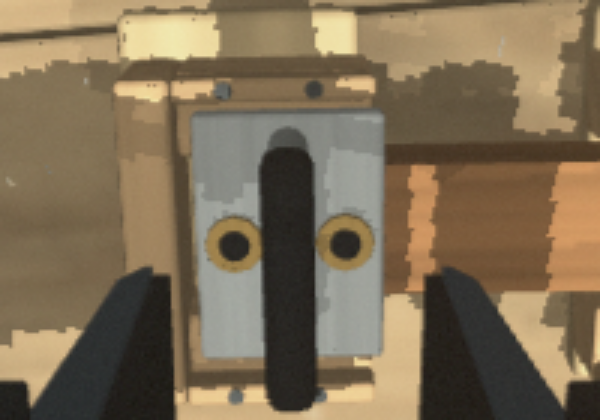

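The black handle is at about (315.5,242), 2 mm to one side of the finger centre (319.3), so I'll correct by that and descend.

>>> send_rows:
  targets: "0 -0.0022 0.02 0 0 0 50;0 -0.0022 0.04 0 0 0 50;0 -0.0022 0.062 0 0 0 50;0 -0.0022 0.062 0 0 0 50;0 -0.0022 0.062 0 0 0 50;0 -0.0022 0.062 0 0 0 50;0 -0.0022 0.062 0 0 0 25;0 -0.0022 0.062 0 0 0 16;0 -0.0022 0.062 0 0 0 10;0 -0.0022 0.062 0 0 0 6;0 -0.0022 0.062 0 0 0 6;0 -0.0022 0.062 0 0 0 6"

```text
time_s: 8.92
ee_pos: [616.2, 176.7, 55.7]
ee_rot: [180.0, 0.0, -169.4]
force: [-0.8, 0.6, 1.9]
gripper_width: 12.2
gripper_force: 15.0
```

>>> send_rows:
  targets: "0 0 0 0 0 0 6;0 0 0 0 0 0 6;0 0 0 0 0 0 6;0 0 0 0 0 0 6"

```text
time_s: 9.25
ee_pos: [616.2, 176.7, 55.7]
ee_rot: [180.0, 0.0, -169.4]
force: [-1.3, 0.1, 2.9]
gripper_width: 11.8
gripper_force: 15.0
```

```bash
python3 -c "
from h import *
s=env.state();print(s['ee_pos'],s['ee_rot'],s['gripper_width'],s['force'])
go((469.6,186.7,112,-163.2))"
```

```text
[616.21102101 176.69717515  55.69234362] [ 1.79985562e+02  3.58692243e-02 -1.69399572e+02] 11.84046246447344 [-1.33553316  0.10043905  2.91996412]
go [ 0.1423  0.0368 -0.0563] rz -6.2
```

>>> send_rows:
  targets: "0 0 -0.02 0 0 0 6;0 0 -0.04 0 0 0 6;0 0 -0.06 0 0 0 6;0 0 -0.06 0 0 0 6;0.03 0.007 -0.06 0 0 -6.2 6;0.06 0.015 -0.06 0 0 -6.2 6;0.09 0.022 -0.06 0 0 -6.2 6;0.12 0.03 -0.06 0 0 -6.2 6;0.142 0.037 -0.06 0 0 -6.2 6;0.142 0.037 -0.06 0 0 -6.2 6;0.142 0.037 -0.06 0 0 -6.2 6;0.142 0.037 -0.06 0 0 -6.2 6"

```text
time_s: 10.25
ee_pos: [470.1, 186.8, 114.8]
ee_rot: [-180.0, 0.0, -163.2]
force: [0.1, -0.3, -0.7]
gripper_width: 12.0
gripper_force: 15.0
```

>>> send_rows:
  targets: "0 0 0.03 0 0 0 6;0 0 0.06 0 0 0 6;0 0 0.075 0 0 0 6;0 0 0.085 0 0 0 6;0 0 0.085 0 0 0 6;0 0 0.085 0 0 0 6;0 0 0.085 0 0 0 6;0 0 0.085 0 0 0 6"

```text
time_s: 10.92
ee_pos: [470.9, 187.2, 31.5]
ee_rot: [180.0, 0.2, -163.2]
force: [-0.6, 0.6, -2.0]
gripper_width: 12.4
gripper_force: 15.0
```

```bash
python3 -c "
from h import *
s=env.state();print(s['ee_pos'],s['ee_rot'],s['gripper_width'],s['force'])
go((468.5,186.5,22.7,-163.2))"
```

```text
[470.86573149 187.18194476  31.45244886] [ 1.79986047e+02  1.61931369e-01 -1.63199351e+02] 12.385692126009264 [-0.55640253  0.56752186 -1.95074411]
go [0.0025 0.     0.0088] rz 0.0
```

>>> send_rows:
  targets: "0.001 0 0.004 0 0 0 6;0.001 0 0.006 0 0 0 6;0.001 0 0.007 0 0 0 6;0.001 0 0.0075 0 0 0 6;0.001 0 0.0075 0 0 0 6;0.001 0 0.0075 0 0 0 6;0.001 0 0.0075 0 0 0 6"

```text
time_s: 11.5
ee_pos: [468.7, 186.6, 22.9]
ee_rot: [180.0, 0.0, -163.2]
force: [0.2, -0.6, -1.6]
gripper_width: 11.7
gripper_force: 15.0
```

Still hanging or barely touching; a touch lower, then I'll release and lift.

>>> send_rows:
  targets: "0 0 0.0005 0 0 0 6;0 0 0.001 0 0 0 6;0 0 0.001 0 0 0 6;0 0 0.001 0 0 0 6"

```text
time_s: 11.83
ee_pos: [468.8, 186.6, 22.6]
ee_rot: [180.0, 0.0, -163.2]
force: [-2.0, -0.7, 5.9]
gripper_width: 11.7
gripper_force: 15.0
```

>>> send_rows:
  targets: "0 0 0 0 0 0 15;0 0 0 0 0 0 30;0 0 0 0 0 0 40;0 0 0 0 0 0 40;0 0 0 0 0 0 40;0 0 -0.03 0 0 0 40;0 0 -0.06 0 0 0 40;0 0 -0.09 0 0 0 40;0 0 -0.1 0 0 0 40;0 0 -0.1 0 0 0 40;0 0 -0.1 0 0 0 40;0 0 -0.1 0 0 0 40"

```text
time_s: 12.83
ee_pos: [467.5, 186.1, 120.2]
ee_rot: [-180.0, -0.2, -163.2]
force: [-0.3, 0.2, -0.2]
gripper_width: 36.6
gripper_force: 0.0
```

```bash
python3 -c "
from h import *
print(env.state()['ee_pos'])
go((606,229,115,100.6))"
```

```text
[467.45798033 186.09645163 120.20431002]
go [-0.145   0.001   0.0052] rz 96.21
```

>>> send_rows:
  targets: "-0.145 0.001 0.005 0 0 96 66;-0.145 0.001 0.005 0 0 96 66;-0.145 0.001 0.005 0 0 96 66;-0.145 0.001 0.005 0 0 96 66;-0.145 0.001 0.005 0 0 96 66;-0.145 0.001 0.005 0 0 96 66;-0.145 0.001 0.005 0 0 96 66;-0.145 0.001 0.005 0 0 96 66;-0.145 0.001 0.005 0 0 96 66;-0.145 0.001 0.005 0 0 96 66;-0.145 0.001 0.005 0 0 96 66;-0.145 0.001 0.005 0 0 96 66"

```text
time_s: 13.83
ee_pos: [606.0, 229.0, 114.1]
ee_rot: [-179.7, -0.0, 110.5]
force: [0.7, 0.1, 0.9]
gripper_width: 60.4
gripper_force: 0.0
```

```bash
python3 -c "
from h import *
go((606.5,229,115,100.6)); print(env.state()['ee_rot'])"
```

```text
go [-0.0002  0.0005 -0.0009] rz 9.91
[-1.79734026e+02 -7.65495842e-03  1.10511480e+02]
```

>>> send_rows:
  targets: "0 0 0 0 0 9 66;0 0 0 0 0 9 66;0 0 0 0 0 9 66;0 0 0 0 0 9 66;0 0 0 0 0 9 66;0 0 0 0 0 9 66"

```text
time_s: 14.33
ee_pos: [606.9, 229.3, 116.1]
ee_rot: [-179.9, 0.0, 101.9]
force: [-0.1, -0.2, 0.9]
gripper_width: 60.1
gripper_force: 0.0
```

```bash
python3 - <<'E'
from h import *
f=eyes.grab_frame("wrist"); m=masks(f["image"]); s=env.state(); print(s["ee_pos"],s["ee_rot"])
cv2.imwrite("pics/w5.png",f["image"])
go((606.5,229,17,100.6))
print(proj(f,(606,229,34)))
E
```

```text
[607.00496562 229.36033497 116.34130962] [-1.79955992e+02  1.65775550e-03  1.01892562e+02]
go [-0.0002 -0.0006  0.0993] rz 1.29
(np.float64(316.3446508973936), np.float64(242.29221459088836))
```

View pics/w5.png

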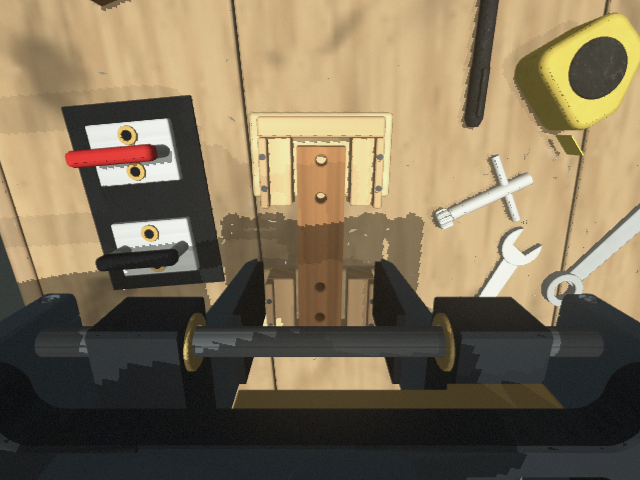

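Both plates stand upright on the mat. The pull lies in the nest centred at u≈321, holes on that line, and the finger centre is about 319, so I'll descend with a 1 mm shift.

>>> send_rows:
  targets: "0 0.001 0.03 0 0 0.8 66;0 0.001 0.06 0 0 0.8 66;0 0.001 0.08 0 0 0.8 66;0 0.001 0.098 0 0 0.8 66;0 0.001 0.098 0 0 0.8 66;0 0.001 0.098 0 0 0.8 66;0 0.001 0.098 0 0 0.8 66;0 0.001 0.098 0 0 0.8 66"

```text
time_s: 15.05
ee_pos: [609.4, 230.0, 20.6]
ee_rot: [179.8, -0.0, 101.1]
force: [-0.0, 1.0, -0.3]
gripper_width: 60.0
gripper_force: 0.0
```

>>> send_rows:
  targets: "0 0 0 0 0 0 50;0 0 0 0 0 0 42;0 0 0 0 0 0 36;0 0 0 0 0 0 34;0 0 0 0 0 0 34;0 0 0 0 0 0 34;0 0 0 0 0 0 34;0 0 0 0 0 0 34"

```text
time_s: 15.72
ee_pos: [608.3, 229.7, 19.3]
ee_rot: [180.0, -0.0, 101.1]
force: [-0.9, 0.4, 5.1]
gripper_width: 36.1
gripper_force: 15.0
```

```bash
python3 -c "
from h import *
s=env.state();print(s['ee_pos'],s['ee_rot'],s['gripper_width'],s['gripper_force'],s['force'])
go((476,-55.5,100,104.5))"
```

```text
[608.30451011 229.66410065  19.31184506] [ 1.79973254e+02 -9.00653839e-03  1.01064835e+02] 36.14620117989675 14.9821637570858 [-0.91136144  0.35946633  5.11088923]
go [-0.2545 -0.1846 -0.0807] rz -3.44
```

>>> send_rows:
  targets: "0 0 -0.03 0 0 0 34;0 0 -0.06 0 0 0 34;0 0 -0.09 0 0 0 34;0 0 -0.12 0 0 0 34;-0.06 -0.043 -0.12 0 0 0 34;-0.09 -0.064 -0.12 0 0 0 34;-0.12 -0.086 -0.12 0 0 -3 34;-0.15 -0.107 -0.12 0 0 -3.5 34;-0.18 -0.13 -0.12 0 0 -3.5 34;-0.21 -0.15 -0.12 0 0 -3.5 34;-0.235 -0.17 -0.12 0 0 -3.5 34;-0.255 -0.185 -0.12 0 0 -3.5 34"

```text
time_s: 16.72
ee_pos: [473.0, -58.7, 138.3]
ee_rot: [-179.9, 0.0, 104.5]
force: [0.9, -0.2, -0.5]
gripper_width: 36.0
gripper_force: 14.9
```

>>> send_rows:
  targets: "0 0 0 0 0 0 34;0 0 0 0 0 0 34;0 0 0 0 0 0 34;0 0 0 0 0 0 34;0 0 0 0 0 0 34;0 0 0 0 0 0 34"

```text
time_s: 17.22
ee_pos: [476.0, -55.3, 138.6]
ee_rot: [-180.0, -0.0, 104.7]
force: [-0.3, 0.8, -1.3]
gripper_width: 36.3
gripper_force: 14.9
```

```bash
python3 -c "
from h import *
s=env.state();print(s['ee_pos'],s['ee_rot'],s['gripper_width'],s['gripper_force'],s['force'])
go((476.5,-54.5,13,104.6))"
```

```text
[475.96470119 -55.2640119  138.63752037] [-1.79995386e+02 -1.28192250e-02  1.04661115e+02] 36.31980975889362 14.925554394721985 [-0.34127375  0.76837675 -1.28196761]
go [0.0006 0.0007 0.1256] rz 0.06
```

>>> send_rows:
  targets: "0.0006 0.0007 0.03 0 0 0 34;0.0006 0.0007 0.06 0 0 0 34;0.0006 0.0007 0.09 0 0 0 34;0.0006 0.0007 0.11 0 0 0 34;0.0006 0.0007 0.121 0 0 0 34;0.0006 0.0007 0.123 0 0 0 34;0.0006 0.0007 0.123 0 0 0 34;0.0006 0.0007 0.123 0 0 0 34;0.0006 0.0007 0.123 0 0 0 34;0.0006 0.0007 0.123 0 0 0 34"

```text
time_s: 18.05
ee_pos: [476.9, -55.4, 16.8]
ee_rot: [179.9, 0.0, 104.6]
force: [0.4, 0.4, -1.2]
gripper_width: 35.7
gripper_force: 15.0
```

>>> send_rows:
  targets: "0 0 0.001 0 0 0 34;0 0 0.001 0 0 0 34;0 0 0.001 0 0 0 34;0 0 0.001 0 0 0 34"

```text
time_s: 18.38
ee_pos: [476.1, -55.4, 15.0]
ee_rot: [180.0, 0.0, 104.6]
force: [0.5, 0.4, -0.6]
gripper_width: 35.8
gripper_force: 15.0
```

Pull still hanging about 2.5 mm up; lowering to contact.

>>> send_rows:
  targets: "0 0 0.001 0 0 0 34;0 0 0.0015 0 0 0 34;0 0 0.002 0 0 0 34;0 0 0.0025 0 0 0 34;0 0 0.0025 0 0 0 34;0 0 0.0025 0 0 0 34"

```text
time_s: 18.88
ee_pos: [476.2, -55.3, 12.4]
ee_rot: [180.0, -0.0, 104.6]
force: [-0.5, 1.4, 1.7]
gripper_width: 35.8
gripper_force: 15.0
```

>>> send_rows:
  targets: "0 0 0 0 0 0 44;0 0 0 0 0 0 52;0 0 0 0 0 0 52;0 0 0 0 0 0 52;0 0 0 0 0 0 52;0 0 -0.03 0 0 0 52;0 0 -0.06 0 0 0 52;0 0 -0.09 0 0 0 52;0 0 -0.12 0 0 0 52;0 0 -0.13 0 0 0 52;0 0 -0.13 0 0 0 52;0 0 -0.13 0 0 0 52"

```text
time_s: 19.88
ee_pos: [476.0, -55.4, 142.4]
ee_rot: [180.0, 0.0, 104.6]
force: [-0.9, 0.7, -1.2]
gripper_width: 47.6
gripper_force: 0.0
```

```bash
python3 -c "
from h import *
f=eyes.grab_frame('wrist'); cv2.imwrite('pics/w6.png',f['image'])
go((469,414.5,120,30.6))"
```

```text
go [0.4563 0.1121 0.0214] rz 73.96
```

View pics/w6.png

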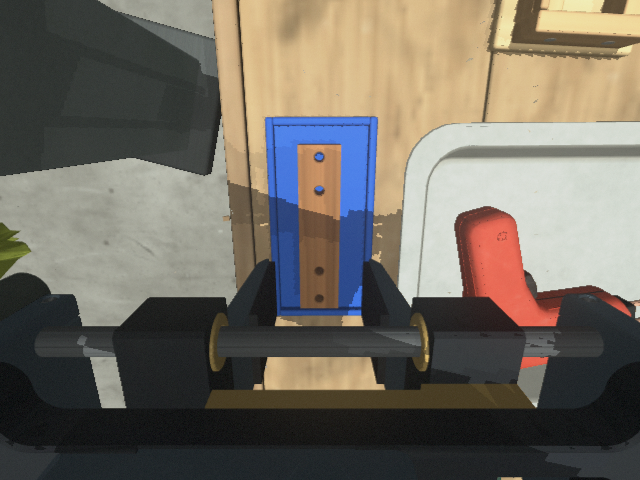

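The drilled pull, holes at u≈319, lies flat inside the blue tray rim (columns 266–377, rows 117–315). I'll check its end margins numerically and go on to the blank.

```bash
python3 - <<'E'
from h import *
f=eyes.grab_frame("wrist"); f2=eyes.grab_frame("top")
for n,uv,z in [("pull end",(320,145),27),("pull end",(320,308),27),("tray out",(322,117),12),("tray out",(320,315),12)]: print(n,onz(f,*uv,z).round(1))
m=masks(f2["image"]); print("pull top view",rect(f2,(m["S"]>120)&(m["H"]<22),(395,265,495,330),27))
E
```

```text
pull end [458.8  15.6]
pull end [ 496.5 -128.5]
tray out [454.8  37.5]
tray out [ 500.7 -144.2]
pull top view [465.6 -27.9  89.3  34.4 -75.8]
```

>>> send_rows:
  targets: "0.456 0.112 0.02 0 0 73.9 66;0.456 0.112 0.02 0 0 73.9 66;0.456 0.112 0.02 0 0 73.9 66;0.456 0.112 0.02 0 0 73.9 66;0.456 0.112 0.02 0 0 73.9 66;0.456 0.112 0.02 0 0 73.9 66;0.456 0.112 0.02 0 0 73.9 66;0.456 0.112 0.02 0 0 73.9 66;0.456 0.112 0.02 0 0 73.9 66;0.456 0.112 0.02 0 0 73.9 66;0.456 0.112 0.02 0 0 73.9 66;0.456 0.112 0.02 0 0 73.9 66"

```text
time_s: 21.03
ee_pos: [469.0, 401.8, 121.0]
ee_rot: [180.0, 0.2, 30.4]
force: [0.4, 0.1, -0.9]
gripper_width: 60.1
gripper_force: 0.0
```

```bash
python3 -c "
from h import *
go((469,414.5,120,30.6))"
```

```text
go [ 0.0064 -0.011   0.001 ] rz -0.2
```

>>> send_rows:
  targets: "0.0064 -0.011 0.001 0 0 0 66;0.0064 -0.011 0.001 0 0 0 66;0.0064 -0.011 0.001 0 0 0 66;0.0064 -0.011 0.001 0 0 0 66;0.0064 -0.011 0.001 0 0 0 66;0.0064 -0.011 0.001 0 0 0 66"

```text
time_s: 21.53
ee_pos: [470.2, 411.6, 122.1]
ee_rot: [180.0, 0.0, 30.6]
force: [-0.1, 1.0, 0.1]
gripper_width: 60.4
gripper_force: 0.0
```

```bash
python3 - <<'E'
from h import *
f=eyes.grab_frame("wrist"); m=masks(f["image"]); s=env.state(); print(s["ee_pos"],s["ee_rot"])
w=(m["S"]>140)&(m["H"]<18)
print("blank",rect(f,w,(250,60,390,330),22)); cv2.imwrite("pics/w7.png",f["image"])
for v in (150,200,250): r=np.flatnonzero(w[v,270:370])+270; print(v,r.min(),r.max())
E
```

```text
[470.28688527 411.81798039 122.22503089] [ 1.79996005e+02 -3.35753376e-03  3.05767202e+01]Traceback (most recent call last):
  File "<stdin>", line 4, in <module>
  File "h.py", line 18, in rect
    c=max(cv2.findContours(m,0,cv2.CHAIN_APPROX_NONE)[0],key=cv2.contourArea)
ValueError: max() iterable argument is empty
```

```bash
python3 - <<'E'
from h import *
f=eyes.grab_frame("wrist"); cv2.imwrite("pics/w7.png",f["image"]); m=masks(f["image"])
for u in (300,318,335): print([m[k][200,u] for k in "HSV"])
print(proj(f,(469,414.5,22)))
E
```

```text
[np.int64(16), np.int64(132), np.int64(106)]
[np.int64(15), np.int64(135), np.int64(115)]
[np.int64(15), np.int64(121), np.int64(99)]
(np.float64(314.96493833188185), np.float64(235.8855949908786))
```

View pics/w7.png

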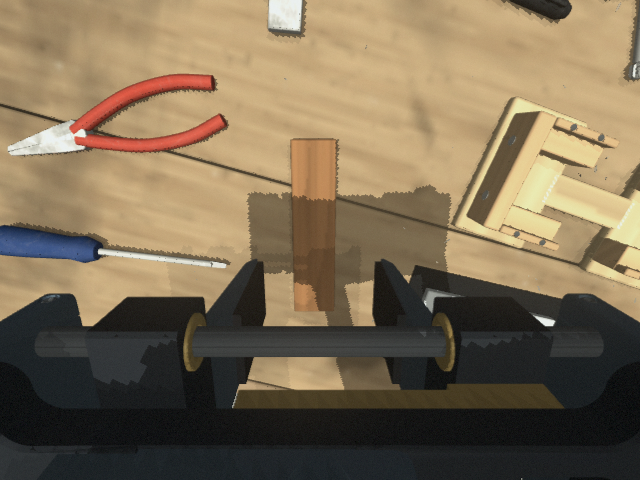

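The blank shows at u 291–336, v 139–311, about 5 px left of the finger centre.

```bash
python3 - <<'E'
from h import *
f=eyes.grab_frame("wrist")
a,b=onz(f,312.6,137.5,22),onz(f,312.6,309.7,22); c=(a+b)/2; print(a,b,np.linalg.norm(a-b),c,env.state()["ee_pos"])
go((*c,7.3,30.6))
E
```

```text
[536.47879477 456.52618457] [408.01989865 381.36192272] 148.8333102923687 [472.24934671 418.94405365] [470.28051189 412.26667299 122.30343827]
go [ 0.0051 -0.0047  0.115 ] rz 0.0
```

>>> send_rows:
  targets: "0.0055 -0.0045 0.03 0 0 0 66;0.0055 -0.0045 0.06 0 0 0 66;0.0055 -0.0045 0.09 0 0 0 66;0.0055 -0.0045 0.105 0 0 0 66;0.0055 -0.0045 0.112 0 0 0 66;0.0055 -0.0045 0.112 0 0 0 66;0.0055 -0.0045 0.112 0 0 0 66;0.0055 -0.0045 0.112 0 0 0 66"

```text
time_s: 22.35
ee_pos: [473.5, 420.5, 11.6]
ee_rot: [-180.0, -0.2, 30.7]
force: [-0.1, -0.0, 0.7]
gripper_width: 60.0
gripper_force: 0.0
```

>>> send_rows:
  targets: "0 0 0 0 0 0 50;0 0 0 0 0 0 42;0 0 0 0 0 0 36;0 0 0 0 0 0 34;0 0 0 0 0 0 34;0 0 0 0 0 0 34;0 0 0 0 0 0 34;0 0 0 0 0 0 34"

```text
time_s: 23.02
ee_pos: [472.6, 419.9, 10.5]
ee_rot: [-180.0, -0.0, 30.7]
force: [-0.2, -1.8, 5.3]
gripper_width: 35.8
gripper_force: 15.0
```

```bash
python3 -c "
from h import *
s=env.state();print(s['ee_pos'],s['ee_rot'],s['gripper_width'],s['gripper_force'],s['force'])
go((608.3,229.7,120,101.1))"
```

```text
[472.64463805 419.90648358  10.51097354] [-1.79997787e+02 -4.35997215e-02  3.06729709e+01] 35.82431661514939 15.0005342066288 [-0.2100255  -1.83648345  5.25509248]
go [ 0.0196  0.2328 -0.1095] rz -70.43
```

>>> send_rows:
  targets: "0 0 -0.03 0 0 0 34;0 0 -0.06 0 0 0 34;0 0 -0.09 0 0 0 34;0 0 -0.11 0 0 0 34;0.02 0.232 -0.11 0 0 -70.4 34;0.02 0.232 -0.11 0 0 -70.4 34;0.02 0.232 -0.11 0 0 -70.4 34;0.02 0.232 -0.11 0 0 -70.4 34;0.02 0.232 -0.11 0 0 -70.4 34;0.02 0.232 -0.11 0 0 -70.4 34;0.02 0.232 -0.11 0 0 -70.4 34;0.02 0.232 -0.11 0 0 -70.4 34"

```text
time_s: 24.02
ee_pos: [608.8, 228.2, 118.8]
ee_rot: [-179.9, 0.0, 86.7]
force: [-0.6, -0.3, -1.8]
gripper_width: 36.0
gripper_force: 15.0
```

```bash
python3 -c "
from h import *
go((608.3,229.7,120,101.1))"
```

```text
go [ 0.0015 -0.0006 -0.0012] rz -14.36
```

>>> send_rows:
  targets: "0.001 -0.0006 0 0 0 -13.5 34;0.001 -0.0006 0 0 0 -13.5 34;0.001 -0.0006 0 0 0 -13.5 34;0.001 -0.0006 0 0 0 -13.5 34;0.001 -0.0006 0 0 0 -13.5 34;0.001 -0.0006 0 0 0 -13.5 34;0.001 -0.0006 0 0 0 -13.5 34"

```text
time_s: 24.6
ee_pos: [607.3, 231.6, 119.8]
ee_rot: [-180.0, -0.0, 100.0]
force: [-0.5, -0.3, 0.1]
gripper_width: 35.7
gripper_force: 15.0
```

```bash
python3 - <<'E'
from h import *
f=eyes.grab_frame("wrist"); s=env.state(); print(s["ee_pos"],s["ee_rot"]); cv2.imwrite("pics/w8.png",f["image"])
go((608.3,229.7,30,101.1)); print(proj(f,s["ee_pos"]+np.array([-14.4,73.6,11.5])))
E
```

```text
[607.3599125  231.54281139 119.88761037] [-1.79999768e+02 -4.95978318e-03  1.00061658e+02]
go [-0.002   0.0006  0.0899] rz -1.04
(np.float64(313.96473104208525), np.float64(150.95231372558078))
```

View pics/w8.png

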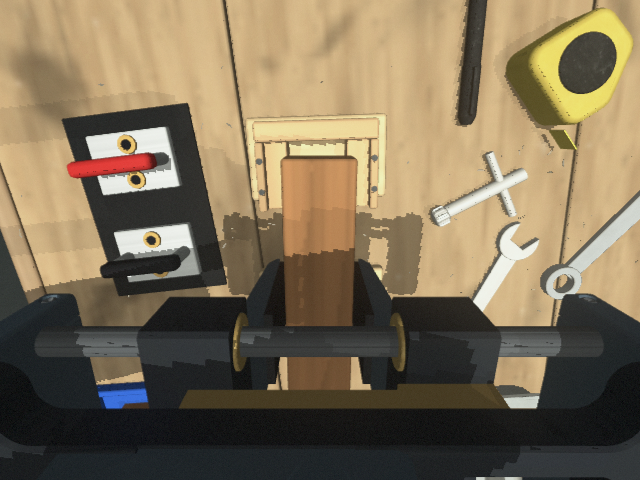

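The blank is held level, its far end at (320,156) just inside the nest end (end stop at v≈137). Descending.

>>> send_rows:
  targets: "-0.0005 0.0006 0.02 0 0 -1 34;-0.0005 0.0006 0.04 0 0 -1 34;-0.0005 0.0006 0.06 0 0 -1 34;-0.0005 0.0006 0.07 0 0 -1 34;-0.0005 0.0006 0.08 0 0 -1 34;-0.0005 0.0006 0.088 0 0 -1 34;-0.0005 0.0006 0.088 0 0 -1 34;-0.0005 0.0006 0.088 0 0 -1 34;-0.0005 0.0006 0.088 0 0 -1 34;-0.0005 0.0006 0.088 0 0 -1 34"

```text
time_s: 25.48
ee_pos: [608.8, 231.4, 33.0]
ee_rot: [179.9, -0.0, 101.1]
force: [-0.1, 0.3, -0.8]
gripper_width: 35.9
gripper_force: 15.0
```

>>> send_rows:
  targets: "0 0 0.002 0 0 0 34;0 0 0.004 0 0 0 34;0 0 0.006 0 0 0 34;0 0 0.006 0 0 0 34;0 0 0.006 0 0 0 34;0 0 0.006 0 0 0 34"

```text
time_s: 25.98
ee_pos: [608.1, 231.1, 25.9]
ee_rot: [-180.0, -0.0, 101.1]
force: [0.4, 0.1, -1.4]
gripper_width: 35.8
gripper_force: 15.0
```

No contact, bottom at about 15 mm. Lower 3.5 mm more.

>>> send_rows:
  targets: "0 0 0.0015 0 0 0 34;0 0 0.0025 0 0 0 34;0 0 0.0035 0 0 0 34;0 0 0.0035 0 0 0 34;0 0 0.0035 0 0 0 34;0 0 0.0035 0 0 0 34"

```text
time_s: 26.48
ee_pos: [608.1, 231.1, 22.5]
ee_rot: [180.0, -0.0, 101.1]
force: [0.2, 0.1, -0.1]
gripper_width: 35.6
gripper_force: 15.0
```

Seated height reached (22.5). Release and rise.

>>> send_rows:
  targets: "0 0 0.0005 0 0 0 44;0 0 0.0005 0 0 0 54;0 0 0.0005 0 0 0 60;0 0 0.0005 0 0 0 60;0 0 0.0005 0 0 0 60;0 0 -0.03 0 0 0 60;0 0 -0.06 0 0 0 60;0 0 -0.09 0 0 0 60;0 0 -0.1 0 0 0 60;0 0 -0.1 0 0 0 60;0 0 -0.1 0 0 0 60;0 0 -0.1 0 0 0 60"

```text
time_s: 27.48
ee_pos: [606.8, 230.6, 120.3]
ee_rot: [-179.8, 0.0, 101.1]
force: [-0.3, 0.6, -0.6]
gripper_width: 54.5
gripper_force: 0.0
```

```bash
python3 - <<'E'
from h import *
f=eyes.grab_frame("wrist"); s=env.state(); print(s["ee_pos"],s["ee_rot"]); cv2.imwrite("pics/w9.png",cv2.resize(f["image"][90:340,210:430],None,fx=2.4,fy=2.4))
go((468.2,186.3,120,-163.2))
E
```

```text
[606.76899702 230.61623005 120.09594413] [-1.79762079e+02  3.22229883e-02  1.01102497e+02]
go [-1.680e-02 -1.445e-01  1.000e-04] rz -95.7
```

View pics/w9.png

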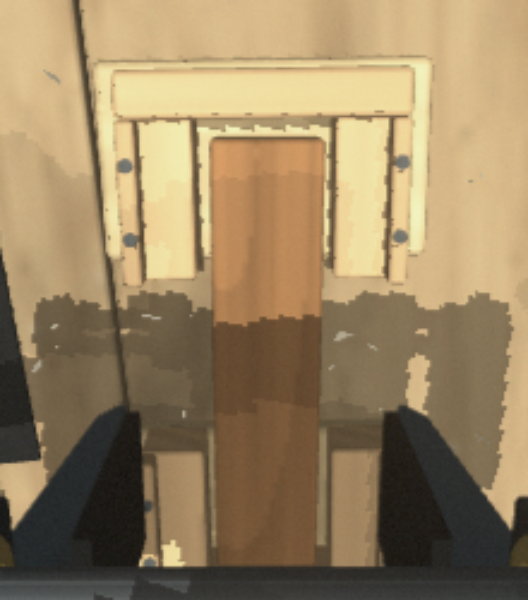

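The blank lies flat between the cheeks with a gap at the end stop. Now the black plate; that was my last picture, so from here I check by numbers.

>>> send_rows:
  targets: "-0.017 -0.1445 0 0 0 -95.7 45;-0.017 -0.1445 0 0 0 -95.7 45;-0.017 -0.1445 0 0 0 -95.7 45;-0.017 -0.1445 0 0 0 -95.7 45;-0.017 -0.1445 0 0 0 -95.7 45;-0.017 -0.1445 0 0 0 -95.7 45;-0.017 -0.1445 0 0 0 -95.7 45;-0.017 -0.1445 0 0 0 -95.7 45;-0.017 -0.1445 0 0 0 -95.7 45;-0.017 -0.1445 0 0 0 -95.7 45;-0.017 -0.1445 0 0 0 -95.7 45;-0.017 -0.1445 0 0 0 -95.7 45"

```text
time_s: 28.53
ee_pos: [468.5, 186.2, 120.7]
ee_rot: [-180.0, -0.2, -172.6]
force: [-0.4, -0.1, -1.1]
gripper_width: 40.8
gripper_force: 0.0
```

```bash
python3 -c "
from h import *
go((468.8,186.6,120,-163.2))"
```

```text
go [-0.0003  0.0004  0.0007] rz -9.4
```

>>> send_rows:
  targets: "0 0.0004 0 0 0 -9 45;0 0.0004 0 0 0 -9 45;0 0.0004 0 0 0 -9 45;0 0.0004 0 0 0 -9 45;0 0.0004 0 0 0 -9 45;0 0.0004 0 0 0 -9 45;0 0.0004 0 0 0 -9 45"

```text
time_s: 29.12
ee_pos: [469.4, 186.9, 122.2]
ee_rot: [180.0, -0.0, -164.0]
force: [-0.6, 0.3, 0.2]
gripper_width: 40.8
gripper_force: 0.0
```

```bash
python3 - <<'E'
from h import *
f=eyes.grab_frame("wrist"); m=masks(f["image"]); s=env.state(); print(s["ee_pos"],s["ee_rot"])
mm=m["V"]
for v in (225,235,245):  # white plate row extents near centre: print runs of bright/dark
    r=mm[v,270:375]>110; print(v,"".join("#" if x else "." for x in r))
go((468.8,186.6,23,-163.2))
E
```

```text
[469.42586378 186.94336407 122.28987399] [ 1.79997263e+02 -1.16707728e-02 -1.63973190e+02]
225 ####.................####################................#####.#############.............................
235 ####..................#######........####................####........#######.............................
245 #####.................###################................###################.............................
go [ 0.0007 -0.0002  0.0993] rz -0.77
```

>>> send_rows:
  targets: "0.0007 0 0.03 0 0 -0.7 45;0.0007 0 0.06 0 0 -0.7 45;0.0007 0 0.08 0 0 -0.7 45;0.0007 0 0.098 0 0 -0.7 45;0.0007 0 0.098 0 0 -0.7 45;0.0007 0 0.098 0 0 -0.7 45;0.0007 0 0.098 0 0 -0.7 45;0.0007 0 0.098 0 0 -0.7 45;0.0007 0 0.098 0 0 -0.7 45"

```text
time_s: 29.92
ee_pos: [469.7, 187.1, 25.7]
ee_rot: [180.0, 0.2, -163.3]
force: [0.4, -0.4, -0.2]
gripper_width: 40.9
gripper_force: 0.0
```

>>> send_rows:
  targets: "0 0 0 0 0 0 25;0 0 0 0 0 0 16;0 0 0 0 0 0 10;0 0 0 0 0 0 6;0 0 0 0 0 0 6;0 0 0 0 0 0 6;0 0 0 0 0 0 6;0 0 0 0 0 0 6"

```text
time_s: 30.58
ee_pos: [468.9, 186.7, 24.5]
ee_rot: [180.0, 0.0, -163.3]
force: [-0.9, -0.3, 0.7]
gripper_width: 12.3
gripper_force: 15.0
```

```bash
python3 -c "
from h import *
s=env.state();print(s['ee_pos'],s['ee_rot'],s['gripper_width'],s['force'])
go((616.2,176.7,115,-169.4))"
```

```text
[468.8611774  186.7475293   24.47635965] [ 1.79999309e+02  3.47622098e-03 -1.63254844e+02] 12.278386501595396 [-0.85662601 -0.33370394  0.73850755]
go [-0.1382 -0.0521 -0.0905] rz 6.15
```

>>> send_rows:
  targets: "0 0 -0.03 0 0 0 6;0 0 -0.06 0 0 0 6;0 0 -0.09 0 0 0 6;0 0 -0.09 0 0 0 6;-0.035 -0.013 -0.09 0 0 3 6;-0.07 -0.026 -0.09 0 0 6.1 6;-0.105 -0.039 -0.09 0 0 6.1 6;-0.138 -0.052 -0.09 0 0 6.1 6;-0.138 -0.052 -0.09 0 0 6.1 6;-0.138 -0.052 -0.09 0 0 6.1 6;-0.138 -0.052 -0.09 0 0 6.1 6;-0.138 -0.052 -0.09 0 0 6.1 6"

```text
time_s: 31.58
ee_pos: [614.4, 176.7, 113.7]
ee_rot: [180.0, -0.1, -169.3]
force: [0.3, 0.1, -1.7]
gripper_width: 11.2
gripper_force: 15.0
```

>>> send_rows:
  targets: "0 0 0.02 0 0 0 6;0 0 0.035 0 0 0 6;0 0 0.043 0 0 0 6;0 0 0.043 0 0 0 6;0 0 0.043 0 0 0 6;0 0 0.043 0 0 0 6;0 0 0.043 0 0 0 6;0 0 0.043 0 0 0 6"

```text
time_s: 32.25
ee_pos: [616.5, 176.9, 72.4]
ee_rot: [180.0, 0.1, -169.4]
force: [-0.5, -0.0, -0.9]
gripper_width: 12.1
gripper_force: 15.0
```

```bash
python3 -c "
from h import *
s=env.state();print(s['ee_pos'],s['ee_rot'],s['gripper_width'],s['force'])
go((616.2,176.7,57.5,-169.3))"
```

```text
[616.45311281 176.93365811  72.42364531] [ 1.79987410e+02  1.03266673e-01 -1.69351604e+02] 12.06169031982066 [-0.47309148 -0.04809312 -0.92773962]
go [ 0.0003 -0.0002  0.0149] rz -0.05
```

>>> send_rows:
  targets: "0.0003 0 0.004 0 0 0 6;0.0003 0 0.008 0 0 0 6;0.0003 0 0.011 0 0 0 6;0.0003 0 0.011 0 0 0 6;0.0003 0 0.011 0 0 0 6;0.0003 0 0.011 0 0 0 6"

```text
time_s: 32.75
ee_pos: [615.7, 176.7, 60.3]
ee_rot: [180.0, -0.0, -169.4]
force: [0.4, -0.1, -0.9]
gripper_width: 11.6
gripper_force: 15.0
```

>>> send_rows:
  targets: "0 0 0.0015 0 0 0 6;0 0 0.0025 0 0 0 6;0 0 0.0025 0 0 0 6;0 0 0.0025 0 0 0 6;0 0 0.0025 0 0 0 6"

```text
time_s: 33.17
ee_pos: [615.7, 176.7, 58.0]
ee_rot: [180.0, 0.0, -169.4]
force: [-0.1, -0.2, -1.5]
gripper_width: 12.0
gripper_force: 15.0
```

>>> send_rows:
  targets: "0 0 0.0005 0 0 0 6;0 0 0.001 0 0 0 6;0 0 0.001 0 0 0 6;0 0 0.001 0 0 0 6"

```text
time_s: 33.5
ee_pos: [615.8, 176.7, 57.5]
ee_rot: [180.0, 0.0, -169.4]
force: [-0.2, -0.4, 2.8]
gripper_width: 12.0
gripper_force: 15.0
```

Contact came exactly at the predicted seat height. Release, rise and go for red.

>>> send_rows:
  targets: "0 0 0 0 0 0 15;0 0 0 0 0 0 30;0 0 0 0 0 0 42;0 0 0 0 0 0 42;0 0 0 0 0 0 42;0 0 -0.02 0 0 0 42;0 0 -0.04 0 0 0 42;0 0 -0.06 0 0 0 42;0 0 -0.06 0 0 0 42;0 0 -0.06 0 0 0 42;0 0 -0.06 0 0 0 42;0 0 -0.06 0 0 0 42"

```text
time_s: 34.5
ee_pos: [614.7, 176.5, 115.4]
ee_rot: [-180.0, -0.2, -169.4]
force: [0.1, -0.8, -0.3]
gripper_width: 38.5
gripper_force: 0.0
```

```bash
python3 - <<'E'
from h import *
f=eyes.grab_frame("wrist"); m=masks(f["image"]); s=env.state(); print(s["ee_pos"],s["ee_rot"])
print("black",rect(f,m["dark"],(300,205,345,306),79))
go((445.0,262.9,120,-163.2))
E
```

```text
[614.79491845 176.48803074 115.38940764] [-1.79992487e+02 -1.58096367e-01 -1.69351322e+02]
black [615.7 177.6  61.5  11.   11.2]
go [ 0.1509  0.1163 -0.0046] rz -6.15
```

>>> send_rows:
  targets: "0.151 0.1165 -0.004 0 0 -6.1 45;0.151 0.1165 -0.004 0 0 -6.1 45;0.151 0.1165 -0.004 0 0 -6.1 45;0.151 0.1165 -0.004 0 0 -6.1 45;0.151 0.1165 -0.004 0 0 -6.1 45;0.151 0.1165 -0.004 0 0 -6.1 45;0.151 0.1165 -0.004 0 0 -6.1 45;0.151 0.1165 -0.004 0 0 -6.1 45;0.151 0.1165 -0.004 0 0 -6.1 45;0.151 0.1165 -0.004 0 0 -6.1 45"

```text
time_s: 35.38
ee_pos: [446.8, 262.8, 120.6]
ee_rot: [-180.0, -0.0, -163.3]
force: [-0.6, -0.4, 0.9]
gripper_width: 40.9
gripper_force: 0.0
```

```bash
python3 - <<'E'
from h import *
f=eyes.grab_frame("wrist"); m=masks(f["image"]); s=env.state(); print(s["ee_pos"],s["ee_rot"])
print("red",rect(f,m["red"],(250,150,390,300),46)); r=np.argwhere(m["red"][150:300,250:390])+[150,250]; print(r.mean(0))
go((445.0,262.9,20.5,-163.2))
E
```

```text
[446.68616998 262.79382643 120.62498374] [-1.79995104e+02 -5.78840771e-03 -1.63336131e+02]
red [447.9 264.9  60.7  10.3  16.7]
[243.25147348 319.59823183]
go [0.0016 0.0006 0.1001] rz -0.14
```

Red handle centred (u=319.6). Descend and grip.

>>> send_rows:
  targets: "0.0016 0.0004 0.03 0 0 0 45;0.0016 0.0004 0.06 0 0 0 45;0.0016 0.0004 0.08 0 0 0 45;0.0016 0.0004 0.099 0 0 0 45;0.0016 0.0004 0.099 0 0 0 45;0.0016 0.0004 0.099 0 0 0 45;0.0016 0.0004 0.099 0 0 0 45;0.0016 0.0004 0.099 0 0 0 45;0.0016 0.0004 0.099 0 0 0 45"

```text
time_s: 36.18
ee_pos: [445.1, 263.7, 23.2]
ee_rot: [180.0, 0.2, -163.3]
force: [-0.2, 0.3, -0.2]
gripper_width: 41.2
gripper_force: 0.0
```

>>> send_rows:
  targets: "0 0 0 0 0 0 25;0 0 0 0 0 0 16;0 0 0 0 0 0 10;0 0 0 0 0 0 6;0 0 0 0 0 0 6;0 0 0 0 0 0 6;0 0 0 0 0 0 6;0 0 0 0 0 0 6"

```text
time_s: 36.85
ee_pos: [444.1, 263.2, 22.0]
ee_rot: [180.0, 0.0, -163.3]
force: [-0.8, -0.5, 2.3]
gripper_width: 11.8
gripper_force: 15.0
```

```bash
python3 -c "
from h import *
s=env.state();print(s['ee_pos'],s['ee_rot'],s['gripper_width'],s['force'])
go((596.06,279.06,112,-169.4))"
```

```text
[444.1049722  263.1778424   22.00871286] [ 1.79999506e+02  2.63730259e-03 -1.63251189e+02] 11.823051563478382 [-0.84743663 -0.47190658  2.346137  ]
go [-0.1501 -0.0286 -0.09  ] rz 6.15
```

>>> send_rows:
  targets: "0 0 -0.03 0 0 0 6;0 0 -0.06 0 0 0 6;0 0 -0.09 0 0 0 6;0 0 -0.09 0 0 0 6;-0.035 -0.007 -0.09 0 0 3 6;-0.07 -0.014 -0.09 0 0 6.1 6;-0.105 -0.021 -0.09 0 0 6.1 6;-0.149 -0.0285 -0.09 0 0 6.1 6;-0.149 -0.0285 -0.09 0 0 6.1 6;-0.149 -0.0285 -0.09 0 0 6.1 6;-0.149 -0.0285 -0.09 0 0 6.1 6;-0.149 -0.0285 -0.09 0 0 6.1 6"

```text
time_s: 37.85
ee_pos: [593.2, 278.5, 111.0]
ee_rot: [-180.0, -0.2, -169.3]
force: [-1.4, -0.5, -1.5]
gripper_width: 11.7
gripper_force: 15.0
```

>>> send_rows:
  targets: "0 0 0.02 0 0 0 6;0 0 0.035 0 0 0 6;0 0 0.043 0 0 0 6;0 0 0.043 0 0 0 6;0 0 0.043 0 0 0 6;0 0 0.043 0 0 0 6;0 0 0.043 0 0 0 6;0 0 0.043 0 0 0 6"

```text
time_s: 38.52
ee_pos: [595.5, 279.1, 70.0]
ee_rot: [180.0, 0.1, -169.4]
force: [-0.6, -0.1, -1.7]
gripper_width: 12.0
gripper_force: 15.0
```

```bash
python3 -c "
from h import *
s=env.state();print(s['ee_pos'],s['ee_rot'],s['gripper_width'],s['force'])
go((595.0,278.9,55,-169.4))"
```

```text
[595.46832253 279.12275536  70.00266691] [ 1.79969557e+02  1.07991694e-01 -1.69352822e+02] 11.966101512608056 [-0.59600146 -0.12201023 -1.71403325]
go [ 0.0005 -0.0001  0.015 ] rz 0.05
```

>>> send_rows:
  targets: "0 0 0.004 0 0 0 6;0 0 0.008 0 0 0 6;0 0 0.011 0 0 0 6;0 0 0.013 0 0 0 6;0 0 0.013 0 0 0 6;0 0 0.013 0 0 0 6;0 0 0.013 0 0 0 6"

```text
time_s: 39.1
ee_pos: [595.0, 278.9, 55.8]
ee_rot: [180.0, -0.0, -169.4]
force: [0.6, -0.5, -1.4]
gripper_width: 11.7
gripper_force: 15.0
```

>>> send_rows:
  targets: "0 0 0.0005 0 0 0 6;0 0 0.001 0 0 0 6;0 0 0.001 0 0 0 6;0 0 0.001 0 0 0 6"

```text
time_s: 39.43
ee_pos: [595.1, 278.9, 55.2]
ee_rot: [180.0, 0.0, -169.4]
force: [-0.3, 0.0, 0.3]
gripper_width: 11.8
gripper_force: 15.0
```

>>> send_rows:
  targets: "0 0 0.0004 0 0 0 6;0 0 0.0004 0 0 0 6;0 0 0.0004 0 0 0 6;0 0 0.0004 0 0 0 15;0 0 0.0004 0 0 0 30;0 0 0.0004 0 0 0 42;0 0 0.0004 0 0 0 42;0 0 0.0004 0 0 0 42;0 0 -0.03 0 0 0 42;0 0 -0.06 0 0 0 42;0 0 -0.06 0 0 0 42;0 0 -0.06 0 0 0 42"

```text
time_s: 40.43
ee_pos: [596.2, 279.4, 117.0]
ee_rot: [179.9, 0.3, -169.4]
force: [-0.6, -0.4, -1.3]
gripper_width: 38.4
gripper_force: 0.0
```

```bash
python3 -c "
from h import *
go((602,228,219,-169.4))"
```

```text
go [ 0.0038 -0.0516 -0.102 ] rz 0.05
```

Raise to the earlier look pose, then compare numbers with the initial ones.

>>> send_rows:
  targets: "0.004 -0.05 -0.1 0 0 0 50;0.004 -0.05 -0.1 0 0 0 50;0.004 -0.05 -0.1 0 0 0 50;0.004 -0.05 -0.1 0 0 0 50;0.004 -0.05 -0.1 0 0 0 50;0.004 -0.05 -0.1 0 0 0 50;0.004 -0.05 -0.1 0 0 0 50;0.004 -0.05 -0.1 0 0 0 50"

```text
time_s: 41.1
ee_pos: [599.3, 229.2, 212.6]
ee_rot: [-180.0, -0.2, -169.3]
force: [-0.2, -0.6, -0.4]
gripper_width: 45.5
gripper_force: 0.0
```

```bash
python3 - <<'E'
from h import *
f=eyes.grab_frame("wrist"); m=masks(f["image"]); s=env.state(); print(s["ee_pos"],s["ee_rot"],s["force"])
print("red was 599.8 280.9 58 9 11.8:",rect(f,m["red"],(340,180,390,262),79))
print("black was 616.8 177.7:",rect(f,m["dark"],(250,190,276,256),79))
print("blank",rect(f,(m["S"]>120)&(m["H"]<22),(294,185,342,240),34))
print("plates, pale (z44):",[rect(f,(m["S"]<60)&(m["V"]>70),b,44) for b in ((235,180,300,258),(335,180,400,258))])
a=cv2.imread("pics/w1.png"); n=masks(a); f0=dict(f,image=a); 
print("before (in present pose):",[rect(f,(n["S"]<60)&(n["V"]>70),b,44) for b in ((235,180,300,258),(335,180,400,258))])
# scene view handles, against start: z from a level plate
g=eyes.grab_frame("scene"); k=masks(g["image"]); k0=masks(cv2.imread("pics/scene0.png"))
for n_,c,b in (("red","red",(285,190,315,225)),("black","dark",(324,210,352,240))): print(n_,rect(g,k0[c],b,79),rect(g,k[c],b,79))
E
```

```text
[599.51124146 229.2831113  213.01305973] [-179.97886058   -0.18664691 -169.31204841] [0.28548579 0.43407858 0.41143595]
red was 599.8 280.9 58 9 11.8: [599.2 280.5  55.    9.9  10.7]
black was 616.8 177.7: [613.9 176.5  54.5  17.   11. ]
blank [608.2 231.   50.9  37.5 -79.3]
plates, pale (z44): [array([617.7, 178.8,  65.5,  48.5,  10.7]), array([600.4, 281.4,  65.8,  48.6,  10.7])]
before (in present pose): [array([614. , 180.1,  65. ,  47.7,  12. ]), array([595.8, 279.5,  64.5,  48. ,  11.2])]
red [594.  270.2  63.5  11.9  12.2] [595.9 270.6  59.6  10.3  11.4]
black [608.6 165.9  63.5  14.2  11.2] [608.1 165.4  64.7  16.   10.8]
```

```bash
python3 -c "
from h import *
print(env.job_done())"
```

```text
the job is handed in; nothing more can be done
None
```

The job is handed in, at about 41 s of the 125 s allowed: the drilled pull lies in the blue tray, the blank is in the jig, and both guide plates are back flat and square on the ends they came from. The final plate check was by wrist-camera measurements and contact heights, as I had used all 14 pictures.

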